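# Turn the tube mixer up four clicks and start it

### The job

The tube mixer is running too gently: with a fingertip, push the wing of its black speed dial round clockwise (seen from above) by exactly four clicks from where it stands, then press the green start button fully in and let it go. Do not grip the dial, do not press the button before the dial is set, and leave the tube rack, the bottle and the tape roll where they are.

Things in the scene. Friction and masses are not known exactly. Their poses are not given: they have to be found in the camera images.
- mixer: Cream tube mixer fixed to the bench, 210 (x) by 200 (y) mm. Origin: centre of its underside, at bench height; its front is its own -x. A flat deck 55 mm high (own x -105 to 35 mm) carries dial and button; behind it (own x 35 to 101) is a raised head with orange- and pink-capped tubes, up to 105 mm high.
- dial_axis (a point): On the dial's vertical axis at its disc's top, 69 mm above the bench, at (-42, 36) mm in the mixer's frame; its axes are the scale plate's. The black disc is 72 mm across, its hub 20 mm across and 24 mm high. A light grey wing with a red top line runs from the hub to 36 mm from the axis and stands 26 mm above the disc; 12 mm thick from 7 to 31 mm from the axis (flanks 21 mm high), its core 4 mm.
- dial_tip (a point): Outer end of the wing in its middle plane, 36 mm from the dial's axis, 12 mm above the disc; turns with the dial; its own x points outward along the wing. The wing's trailing flank (own y = +6 mm) is the one to push for clockwise turning; its leading flank is at own y = -6 mm. Pressing both flanks at once counts as gripping.
- dial (a joint): Dial angle, rad, grows clockwise from above; at 0 the wing points 150 degrees counter-clockwise from the scale plate's +x. Click stops every 30 degrees from 0, a tick at each; starts in stop 2; end stops -0.02 and 4.45. Leaving a stop takes about 0.14 N m (5 N at 26 mm); the resistance fades to nothing half way; 5 to 7 degrees past half way the dial snaps by itself into the next stop and stays.
- start (a joint): Travel of the green start button, m: 0 released, 0.006 fully in; straight down, sprung, 5 N at the bottom; springs back when let go.
- start_top (a point): Centre of the top of the green round start button (28 mm diameter, in a black housing on the deck at (-45, -66) mm in the mixer's frame); moves down with it.
- rack: Loose blue rack of orange-capped tubes, 88 by 148 by 75 mm high, origin at the centre of its underside; stands left of the mixer. Leave alone.
- bottle: Loose white bottle with a blue cap, 48 mm diameter, 100 mm high, origin at the centre of its underside; stands right of the mixer. Leave alone.
- tape: Loose roll of yellow tape lying flat, 76 mm diameter, 19 mm high, origin at the centre of its underside; right of the mixer. Leave alone.
- scale: Dark round scale plate, 112 mm across and 3 mm thick, fixed on the mixer's deck under the dial; origin on the dial's axis at its underside, 55 mm above the bench. It sits turned up to 40 degrees either way on the mixer; nine white ticks, 30 degrees apart, mark the click stops. Not to be handled.

How it is judged:
By the outcome, as a careful person would: the job done as asked, in the order asked, and still so for the second after the job is handed in, with the robot touching nothing.
It also fails if it takes over 54 s, if anything falls off the work surface, if the arm or the gripper's body presses on something with over 40 N, if the wrist force passes 120 N, or if a joint passes its speed limit or range.

### The arm

A 7-joint arm with a two-finger parallel gripper is mounted at the origin on the work surface. World frame = base frame: x ahead of the robot, y to its left, z up, the work surface at z = 0. Lengths are in m, angles in rad, forces in N, time in s.
With the tool pointing down it reaches from about 0.425 to 0.95 m from the base axis. Payload 16.7 kg.
Tool frame: the origin (TCP) lies at the very end of the fingers, on their centre line; the grasp point (between the pads) lies 19 mm behind it (grip_depth is the distance from the TCP to the grasp point, in m); z points along the fingers, y is the line along which they close (so a half turn about z gives the same grasp; the last joint's range is limited). The gripper opens to 94 mm and grips with 3 to 60 N. Pads are 16 mm wide; open, the fingers measure 119 mm over their backs; the gripper's body (75 mm by 177 mm) begins 78 mm behind the grasp point.
Start: joints at [-1.391, 0.426, 0.074, 1.606, -0.034, 1.111, -0.067], TCP at [0.218, 0.639, 0.205] pointing down, gripper open.
Joint ranges: [-2.85, 2.85], [-0.5, 2.14], [-1.23, 1.37], [0.21, 2.46], [-1.02, 4.16], [0.16, 2.05], [-2.73, 2.73]. Speed limits (rad/s): [1.89, 1.89, 2.39, 2.39, 3.01, 3.01, 3.01].

### API

Orientations are given as a rotation vector (axis times angle).
In Python, from workcell import get_state, capture, job_done, grip_depth gives the robot as it stands.
- The arm moves only by the tool step_arm, never from a script. Its argument "targets" is a list of rows, each an object with "travel": the shift along the tool's x, y, z normalised to -1 to 1, where 1 is 250 mm, a list of three; "rotation": the turn, a rotation vector about the tool's x, y, z normalised to -1 to 1, where 1 is 90 degrees, a list of three; "claw": the closure, from -1 (fully open) to 1 (shut). A call has 1 to 10 rows; each row is the pose to reach, as a shift and turn from the pose commanded when the call began, along the tool's axes at that moment; what a row does not reach only later rows make up. A row lasts 1/12 s, in which the tool goes at most 41.7 mm and 7.16 degrees, less where a joint would pass 70% of its speed; a pose out of reach is approached as far as the arm can. A call with a number of a shift or a turn outside -1 to 1 is refused whole. A call with a gripper value outside its range is refused whole. The fingers move at their own pace and stop on an object; the grip force is fixed at half the most. Time passes only in rows, so rows that repeat a pose let the fingers close. It gives the time, the measured TCP pose, the force, the opening and the grip force at its end, in the units of the state.
- get_state(): the state, without advancing time (a new reading comes with each control period).
- capture(name): name is "scene" or "top" or "wrist"; returns a dict with "img" (384x512x3 uint8, blue, green, red), "mtx" (3x3 intrinsics, pixels), "world_to_cam" (4x4, takes a point from world to camera coordinates). Camera axes: x right, y up, looking along -z (the intrinsics and any distortion apply to the point x, -y, -z); pixel columns grow to the right and rows downward; lengths in m; the calibration is good to about 2 mm. A picture is of the moment at which its call begins. There is no depth.
- job_done(): hands the job in; it is judged then, once.
The state is a dict: "clock": time; "joints": joint angles; "joint_vel": joint speeds; "effort": joint torques, N m; "tool_pos": TCP position; "eef_rot": TCP orientation; "force": force on the tool from outside, world axes, zero at the start; "ft_torque": the same for the moment, N m; "grip_width": finger opening in m; "grasp_force": force on a finger pad.
Only numpy, scipy, OpenCV 4.12 (cv2) and the standard library are available. Lean on these libraries where they do the work, as an engineer would, in place of code of your own. Each camera call takes 0.05 s, during which the arm holds its last target. There are 200 camera calls.

## Working session

There is one attempt and no reset: what is moved stays moved. The work goes in short steps, Python scripts to look and compute and a tool call to move; the robot and the scene stay as the last step left them, time stands still between calls to the robot, and variables do not carry over. Pictures are saved under pics/ and viewed, at most 10 in all, crops included, and the job is handed in when it is done.

Besides the shell and the picture viewer there is one more tool, called as a command line: name --argument value ..., lists and objects as JSON in quotes. step_arm: Moves the arm, as the interface text tells. Scaled input: -1 to 1 covers 250 mm each way for a shift and 90 degrees each way for a turn. Its arguments: {"type":"object","properties":{"targets":{"type":"array","items":{"type":"object","properties":{"travel":{"type":"array","items":{"type":"number","minimum":-1,"maximum":1}},"rotation":{"type":"array","items":{"type":"number","minimum":-1,"maximum":1}},"claw":{"type":"number"}}}}},"required":["targets"]}

```bash
mkdir -p pics
cat > h.py <<'E'
import numpy as np, cv2
from workcell import get_state, capture, job_done, grip_depth
from scipy.spatial.transform import Rotation as R
def ray(c,uv):
    K=np.array(c["mtx"]);T=np.array(c["world_to_cam"])
    x=np.linalg.inv(K)@np.array([uv[0],uv[1],1.]); d=np.array([x[0],-x[1],-1.])
    return -T[:3,:3].T@T[:3,3], T[:3,:3].T@d
def onz(c,uv,z):
    o,d=ray(c,uv); return o+d*(z-o[2])/d[2]
def proj(c,p):
    K=np.array(c["mtx"]);T=np.array(c["world_to_cam"]);q=T[:3,:3]@np.array(p)+T[:3,3]
    v=K@np.array([q[0],-q[1],-q[2]]); return v[:2]/v[2]
E
python3 - <<'E'
from h import *
a=capture("top");b=capture("scene")
np.save("top.npy",a,allow_pickle=True)
cv2.imwrite("pics/top0.png",cv2.resize(a["img"],(800,600)));cv2.imwrite("pics/scene0.png",cv2.resize(b["img"],(800,600)))
s=get_state();print(s["clock"],s["tool_pos"],R.from_rotvec(s["eef_rot"]).as_matrix().round(3))
print(a.keys(),a["mtx"])
E
```

```text
0.1 [0.21790337 0.63845207 0.20486595] [[-0.946  0.323 -0.   ]
 [ 0.323  0.946 -0.001]
 [-0.    -0.001 -1.   ]]
dict_keys(['img', 'mtx', 'world_to_cam']) [[446.77975676   0.         251.29786066]
 [  0.         446.77975676 193.12581417]
 [  0.           0.           1.        ]]
```

View pics/top0.png

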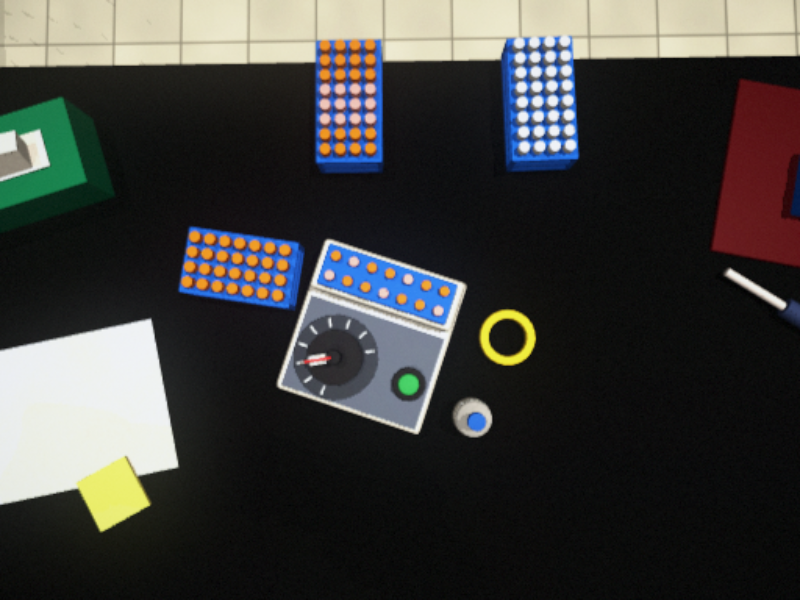

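View pics/scene0.png

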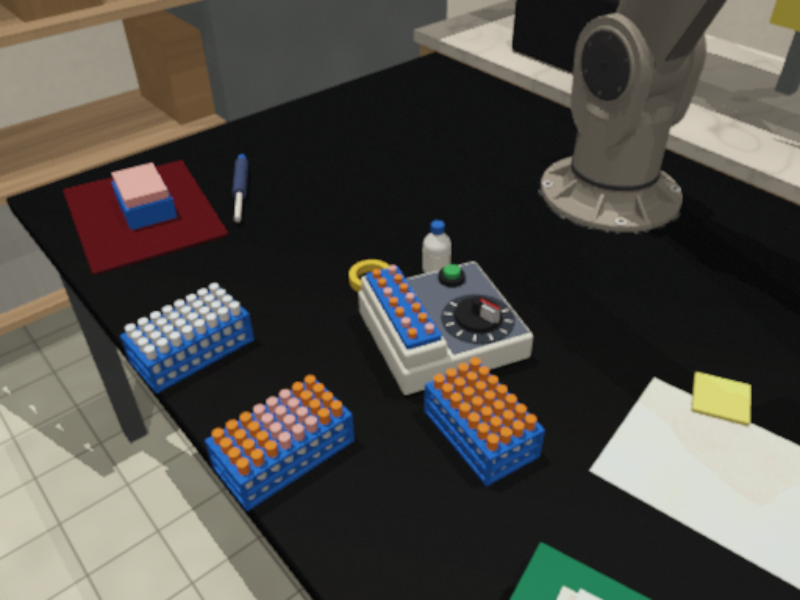

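Top view: dial axis at about (335,357), the wing pointing left to (305,362), green button at (408,384), bottle and tape to the right. The scene view agrees. Next I'll measure these.

Run:
```python
from h import *
a=capture("top");b=capture("scene")
def mask(c,lo,hi,box):
    m=cv2.inRange(cv2.cvtColor(c["img"],cv2.COLOR_BGR2HSV),lo,hi); z=np.zeros_like(m);x0,y0,x1,y1=box;z[y0:y1,x0:x1]=255
    return m&z
def cen(m): 
    p=cv2.findNonZero(m)[:,0].astype(float); return p.mean(0),len(p),p
gt,n,_=cen(mask(a,(50,100,60),(75,255,255),(230,220,300,270)));gs,n2,_=cen(mask(b,(50,100,40),(75,255,255),(270,155,310,190)))
print("green",gt,n,gs,n2)
o1,d1=ray(a,gt);o2,d2=ray(b,gs)
A=np.c_[d1,-d2];t=np.linalg.lstsq(A,o2-o1,rcond=None)[0];print("tri",o1+d1*t[0],o2+d2*t[1])
for z in(.07,.075,.08):print(z,onz(a,gt,z))
r,n,p=cen(mask(a,(0,120,80),(8,255,255),(180,215,225,245))|mask(a,(172,120,80),(180,255,255),(180,215,225,245)))
w=np.array([onz(a,q,.095)[:2] for q in p]);_,_,v=np.linalg.svd(w-w.mean(0));print("red",r,n,w.mean(0),np.degrees(np.arctan2(*v[0][::-1])),np.ptp((w-w.mean(0))@v[0]))
# ticks
m=mask(a,(0,0,120),(180,70,255),(186,200,244,256))
k,l,st,ce=cv2.connectedComponentsWithStats(m)
T=[]
for i in range(1,k):
    q=onz(a,ce[i],.058);T.append(q[:2]);print(st[i][4],ce[i].round(1),q.round(4))
# disc: dark circle fit
g=cv2.cvtColor(a["img"],cv2.COLOR_BGR2GRAY)
cv2.imwrite("pics/dial.png",cv2.resize(a["img"][195:260,180:300],None,fx=6,fy=6,interpolation=cv2.INTER_CUBIC))
```

```text
green [261.04347826 245.59006211] 161 [288.86458333 173.5       ] 96
tri [0.4907187  0.04298239 0.07218085] [0.48982027 0.0438435  0.07222299]
0.07 [0.49061168 0.04297745 0.07      ]
0.075 [0.49085704 0.04298878 0.075     ]
0.08 [0.49110239 0.0430001  0.08      ]
red [203.23333333 229.8       ] 30 [0.52343645 0.15667154] -80.98663736122008 0.03240231517177401
795 [218.2 225.8] [0.531  0.1306 0.058 ]
15 [210.7 206. ] [0.5717 0.1459 0.058 ]
16 [222.2 207.1] [0.5692 0.1223 0.058 ]
17 [200.1 210.5] [0.5626 0.1678 0.058 ]
17 [231.6 213.9] [0.5552 0.1028 0.058 ]
16 [193.6 220.2] [0.5428 0.1813 0.058 ]
15 [236.2 224.5] [0.5333 0.0936 0.058 ]
31 [202.4 227.7] [0.5272 0.163  0.058 ]
12 [191.3 231.8] [0.5189 0.1858 0.058 ]
25 [202.9 231.9] [0.5186 0.1621 0.058 ]
18 [196.7 242.2] [0.4977 0.1747 0.058 ]
15 [205.9 249.3] [0.4831 0.1559 0.058 ]
```

View pics/dial.png

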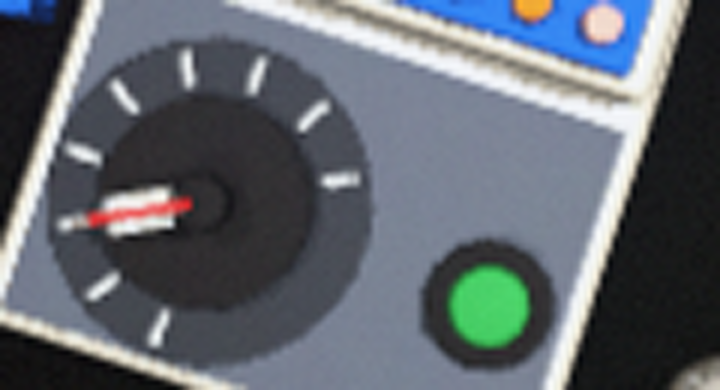

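```bash
cat >> h.py <<'E'
T9=np.array([[.5717,.1459],[.5692,.1223],[.5626,.1678],[.5552,.1028],[.5428,.1813],[.5333,.0936],[.5189,.1858],[.4977,.1747],[.4831,.1559]])
x=np.linalg.lstsq(np.c_[2*T9,np.ones(9)],(T9**2).sum(1),rcond=None)[0]; C=x[:2]; RAD=np.sqrt(x[2]+C@C)
ANG=np.sort(np.degrees(np.arctan2(T9[:,1]-C[1],T9[:,0]-C[0])))[::-1]
BASE=np.mean(ANG+30*np.arange(9))   # wing world angle at dial 0
def wing(s): return BASE-30*s
def cmd(p,yaw):
    """travel/rotation from present measured pose to p with tool down, tool x at yaw deg"""
    s=get_state();r0=R.from_rotvec(s["eef_rot"]);c,q=np.cos(np.radians(yaw)),np.sin(np.radians(yaw))
    M=R.from_matrix(np.array([[c,q,0],[q,-c,0],[0,0,-1]]))
    return (r0.inv().apply(np.array(p)-s["tool_pos"])/.25).round(4),(np.degrees((r0.inv()*M).as_rotvec())/90).round(4)
def fing(phi,gap,r=.022,z=.077):
    """tool pose: finger centre trailing the wing at angle phi, surface gap in m"""
    u=np.array([np.cos(np.radians(phi)),np.sin(np.radians(phi))]);t=np.array([-u[1],u[0]])
    return np.r_[C+r*u+(.006+.0125+gap)*t,z]
E
python3 - <<'E'
from h import *
print(C,RAD,ANG,BASE,wing(2),wing(6))
g=np.array([.4907,.0430]);v=C-g;print(np.linalg.norm(v),np.degrees(np.arctan2(v[1],v[0])))
for z in(.14,.077):
  p=fing(wing(2),.010,z=z);print(p,cmd(p,wing(2)))
E
```

```text
[0.52617719 0.13908207] 0.04617970277432836 [158.67364079 128.64297845  98.85373529  68.50854531  38.25436488
   8.51784898 -21.3094537  -51.34293225 -81.09937428] 158.63326149915846 98.63326149915846 -21.366738500841535
0.10242263116960763 69.73391857270474
[0.49469771 0.15655468 0.14      ] (array([-1.6704, -1.4671,  0.2615]), array([-4.000e-04,  3.000e-04,  6.947e-01]))
[0.49469771 0.15655468 0.077     ] (array([-1.6704, -1.4669,  0.5135]), array([-4.000e-04,  3.000e-04,  6.947e-01]))
```

step_arm --targets '[{"travel": [-0.9, -0.8, 0.1], "rotation": [0, 0, 0.69], "claw": 1}, {"travel": [-0.9, -0.8, 0.1], "rotation": [0, 0, 0.69], "claw": 1}, {"travel": [-0.9, -0.8, 0.1], "rotation": [0, 0, 0.69], "claw": 1}, {"travel": [-0.9, -0.8, 0.1], "rotation": [0, 0, 0.69], "claw": 1}, {"travel": [-0.9, -0.8, 0.1], "rotation": [0, 0, 0.69], "claw": 1}, {"travel": [-0.9, -0.8, 0.1], "rotation": [0, 0, 0.69], "claw": 1}, {"travel": [-0.9, -0.8, 0.1], "rotation": [0, 0, 0.69], "claw": 1}, {"travel": [-0.9, -0.8, 0.1], "rotation": [0, 0, 0.69], "claw": 1}, {"travel": [-0.9, -0.8, 0.1], "rotation": [0, 0, 0.69], "claw": 1}, {"travel": [-0.9, -0.8, 0.1], "rotation": [0, 0, 0.69], "claw": 1}]'

```text
clock: 1.03
tool_pos: [0.3668, 0.376, 0.1806]
eef_rot: [-2.047, -2.383, -0.0]
force: [-0.7, 0.9, 0.2]
grip_width: 0.0305
grasp_force: 0.0
```

Run:
```python
from h import *
s=get_state();print(s["clock"],s["joints"],s["tool_pos"],s["grip_width"],s["force"])
for z in(.14,.077):
  p=fing(wing(2),.010,z=z);print(p,cmd(p,wing(2)))
```

```text
1.0333 [-1.23201319  0.21262003  0.35962927  1.98322686 -0.09085249  0.96082131
 -0.6758758 ] [0.36681713 0.37598574 0.18058275] 0.03052890581293655 [-0.66345333  0.87455487  0.17755501]
[0.49469771 0.15655468 0.14      ] (array([-0.945 ,  0.3729,  0.1622]), array([ 0.    , -0.0001,  0.0007]))
[0.49469771 0.15655468 0.077     ] (array([-0.945 ,  0.3729,  0.4142]), array([ 0.    , -0.0001,  0.0007]))
```

step_arm --targets '[{"travel": [-0.945, 0.373, 0.16], "rotation": [0, 0, 0], "claw": 1}, {"travel": [-0.945, 0.373, 0.16], "rotation": [0, 0, 0], "claw": 1}, {"travel": [-0.945, 0.373, 0.16], "rotation": [0, 0, 0], "claw": 1}, {"travel": [-0.945, 0.373, 0.16], "rotation": [0, 0, 0], "claw": 1}, {"travel": [-0.945, 0.373, 0.16], "rotation": [0, 0, 0], "claw": 1}, {"travel": [-0.945, 0.373, 0.16], "rotation": [0, 0, 0], "claw": 1}, {"travel": [-0.945, 0.373, 0.16], "rotation": [0, 0, 0], "claw": 1}, {"travel": [-0.945, 0.373, 0.16], "rotation": [0, 0, 0], "claw": 1}, {"travel": [-0.945, 0.373, 0.16], "rotation": [0, 0, 0], "claw": 1}]'

```text
clock: 1.78
tool_pos: [0.4955, 0.1587, 0.1403]
eef_rot: [-2.036, -2.392, 0.001]
force: [-0.1, 0.7, 0.0]
grip_width: 0.0001
grasp_force: 0.0
```

Run:
```python
from h import *
s=get_state();print(s["clock"],s["joints"].round(2),s["tool_pos"],s["grip_width"],s["force"])
for z in(.14,.077):
  p=fing(wing(2),.010,z=z);print(p,cmd(p,wing(2)))
c=capture("wrist");cv2.imwrite("pics/w1.png",c["img"])
```

```text
1.7833 [-0.85  0.27  0.49  2.04 -0.16  0.87 -0.11] [0.49549635 0.15868411 0.14029597] 8.235307889019273e-05 [-0.11199183  0.72179558  0.03903516]
[0.49469771 0.15655468 0.14      ] (array([-0.0079, -0.0045,  0.0012]), array([-0.0003,  0.0001,  0.0061]))
[0.49469771 0.15655468 0.077     ] (array([-0.0079, -0.0044,  0.2532]), array([-0.0003,  0.0001,  0.0061]))
```

View pics/w1.png

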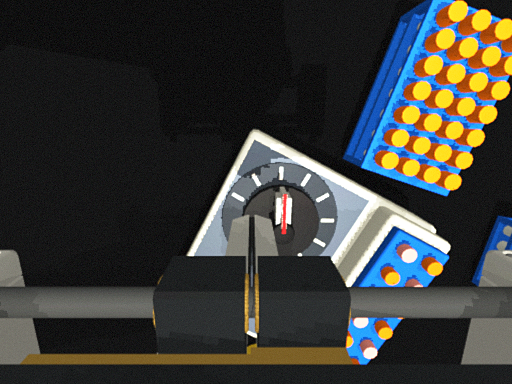

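Wrist view: closed fingertips at about (252,230), just left of the wing (283,212), which is its trailing side, with a clear gap. Descending.

step_arm --targets '[{"travel": [0, 0, 0.125], "rotation": [0, 0, 0], "claw": 1}, {"travel": [0, 0, 0.252], "rotation": [0, 0, 0], "claw": 1}, {"travel": [0, 0, 0.252], "rotation": [0, 0, 0], "claw": 1}, {"travel": [0, 0, 0.252], "rotation": [0, 0, 0], "claw": 1}]'

```text
clock: 2.17
tool_pos: [0.4944, 0.1591, 0.0771]
eef_rot: [-2.035, -2.392, 0.004]
force: [0.9, -0.3, 0.8]
grip_width: 0.0002
grasp_force: 0.0
```

Run:
```python
from h import *
s=get_state();print(s["clock"],s["tool_pos"],s["force"])
# push: finger follows dial; wing angle = wing(2)-a
for a,g in[(0,.001),(7,0),(14,0),(21,0),(28,0),(35,0),(42,0),(49,0),(56,0)]:
  print(a,*cmd(fing(wing(2)-a,g),wing(2)-a))
```

```text
2.1667 [0.49437284 0.1590935  0.07707119] [ 0.89178406 -0.28084465  0.75509653]
0 [-0.0106  0.0357  0.0002] [-0.0017  0.0006  0.0064]
7 [-0.0024  0.051   0.0001] [-0.0017  0.0007  0.0842]
14 [0.0044 0.0633 0.0001] [-0.0017  0.0008  0.162 ]
21 [0.0097 0.0763 0.0001] [-0.0016  0.0009  0.2397]
28 [0.0133 0.0899 0.    ] [-0.0016  0.001   0.3175]
35 [ 0.0153  0.1038 -0.    ] [-0.0015  0.0011  0.3953]
42 [ 1.550e-02  1.178e-01 -1.000e-04] [-0.0014  0.0012  0.4731]
49 [ 1.400e-02  1.318e-01 -1.000e-04] [-0.0014  0.0013  0.5509]
56 [ 1.090e-02  1.455e-01 -1.000e-04] [-0.0013  0.0014  0.6286]
```

step_arm --targets '[{"travel": [-0.011, 0.036, 0], "rotation": [0, 0, 0.006], "claw": 1}, {"travel": [-0.006, 0.043, 0], "rotation": [0, 0, 0.045], "claw": 1}, {"travel": [-0.002, 0.051, 0], "rotation": [0, 0, 0.084], "claw": 1}, {"travel": [0.001, 0.057, 0], "rotation": [0, 0, 0.123], "claw": 1}, {"travel": [0.004, 0.063, 0], "rotation": [0, 0, 0.162], "claw": 1}, {"travel": [0.007, 0.07, 0], "rotation": [0, 0, 0.2], "claw": 1}, {"travel": [0.01, 0.076, 0], "rotation": [0, 0, 0.24], "claw": 1}, {"travel": [0.012, 0.084, 0], "rotation": [0, 0, 0.284], "claw": 1}, {"travel": [0.012, 0.084, 0], "rotation": [0, 0, 0.284], "claw": 1}]'

```text
clock: 2.92
tool_pos: [0.5169, 0.1656, 0.0792]
eef_rot: [-2.52, -1.876, -0.003]
force: [-3.6, 0.9, 1.8]
grip_width: 0.0006
grasp_force: 1.5
```

```bash
cat >> h.py <<'E'
def redang():
    a=capture("top");h=cv2.cvtColor(a["img"],cv2.COLOR_BGR2HSV)
    m=cv2.inRange(h,(0,120,80),(8,255,255))|cv2.inRange(h,(172,120,80),(180,255,255))
    z=np.zeros_like(m);c0=proj(a,[*C,.095]).astype(int);cv2.circle(z,tuple(int(i) for i in c0),25,255,-1);p=cv2.findNonZero(m&z)
    if p is None: return None,a
    w=np.array([onz(a,q,.095)[:2] for q in p[:,0].astype(float)]);d=w.mean(0)-C
    return (np.degrees(np.arctan2(d[1],d[0])),len(w),np.linalg.norm(d)),a
E
python3 - <<'E'
from h import *
s=get_state();print(s["clock"],s["joints"].round(2),s["tool_pos"],s["force"],"wing now",redang()[0],[wing(i).round(1) for i in range(2,7)])
for a in(25,):print(a,*cmd(fing(wing(2)-a,0),wing(2)-a))
cv2.imwrite("pics/t2.png",cv2.resize(redang()[1]["img"][170:290,150:310],None,fx=4,fy=4))
E
```

```text
2.9167 [-0.88  0.41  0.56  2.04 -0.31  0.77 -0.42] [0.51687904 0.16556778 0.07923034] [-3.61200321  0.92391997  1.79663002] wing now None [np.float64(98.6), np.float64(68.6), np.float64(38.6), np.float64(8.6), np.float64(-21.4)]
25 [-0.0028 -0.0082  0.0081] [ 0.0006 -0.001  -0.0004]
```

View pics/t2.png

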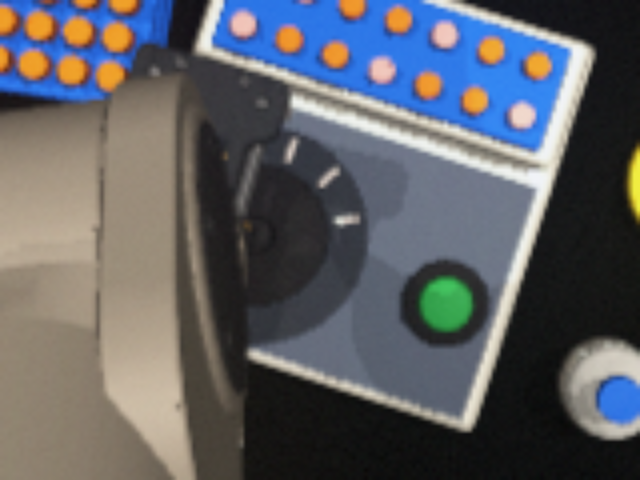

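The arm hides the dial from the top camera. I'll use the wrist camera.

```bash
cat >> h.py <<'E'
def wredang(cam="wrist"):
    a=capture(cam);h=cv2.cvtColor(a["img"],cv2.COLOR_BGR2HSV)
    m=cv2.inRange(h,(0,150,100),(6,255,255))|cv2.inRange(h,(174,150,100),(180,255,255))
    p=cv2.findNonZero(m)
    if p is None: return None,a
    w=np.array([onz(a,q,.095)[:2] for q in p[:,0].astype(float)]);w=w[np.linalg.norm(w-C,axis=1)<.042]
    if len(w)<3: return None,a
    d=w.mean(0)-C
    return (np.degrees(np.arctan2(d[1],d[0])).round(1),len(w),np.linalg.norm(d).round(4)),a
E
python3 - <<'E'
from h import *
r,a=wredang();print(r,wredang("scene")[0]);cv2.imwrite("pics/w2.png",a["img"])
E
```

```text
(np.float64(68.6), 155, np.float64(0.0218)) (np.float64(79.3), 7, np.float64(0.0108))
```

View pics/w2.png

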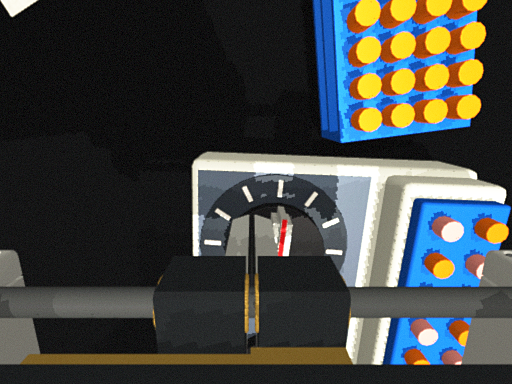

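The wing is at 68.6°, which is stop 3, with the finger resting on its trailing flank at (270,230). On to the next clicks.

Run:
```python
from h import *
for a in(30,35,40,45,50,55):print(a,*cmd(fing(wing(2)-a,0),wing(2)-a))
```

```text
30 [0.0054 0.0008 0.0054] [ 0.0004 -0.0008  0.0557]
35 [0.0108 0.0093 0.0054] [ 0.0004 -0.0008  0.1112]
40 [0.0154 0.0181 0.0054] [ 0.0004 -0.0008  0.1668]
45 [0.0193 0.0274 0.0054] [ 0.0003 -0.0009  0.2224]
50 [0.0223 0.037  0.0054] [ 0.0003 -0.0009  0.2779]
55 [0.0245 0.0468 0.0054] [ 2.000e-04 -9.000e-04  3.335e-01]
```

step_arm --targets '[{"travel": [0.005, 0.001, 0.005], "rotation": [0, 0, 0.055], "claw": 1}, {"travel": [0.011, 0.009, 0.005], "rotation": [0, 0, 0.11], "claw": 1}, {"travel": [0.015, 0.018, 0.005], "rotation": [0, 0, 0.167], "claw": 1}, {"travel": [0.019, 0.027, 0.005], "rotation": [0, 0, 0.222], "claw": 1}, {"travel": [0.022, 0.037, 0.005], "rotation": [0, 0, 0.278], "claw": 1}, {"travel": [0.0245, 0.047, 0.005], "rotation": [0, 0, 0.333], "claw": 1}, {"travel": [0.0245, 0.047, 0.005], "rotation": [0, 0, 0.333], "claw": 1}]'

```text
clock: 3.7
tool_pos: [0.5297, 0.1671, 0.0766]
eef_rot: [2.919, 1.16, 0.001]
force: [0.5, 0.5, -0.6]
grip_width: 0.0007
grasp_force: 0.0
```

Run:
```python
from h import *
s=get_state();print(s["clock"],s["joints"].round(2),s["tool_pos"],s["force"],wredang()[0])
for a in(55,60,65,70,75,80,85):print(a,*cmd(fing(wing(2)-a,0),wing(2)-a))
```

```text
3.7 [-0.96  0.47  0.69  2.02 -0.42  0.79 -0.84] [0.52971149 0.16705463 0.07657629] [ 0.51915961  0.53618572 -0.61599118] (np.float64(35.8), 173, np.float64(0.022))
55 [ 0.0019 -0.0019 -0.0022] [ 0.0005 -0.0002  0.0003]
60 [ 0.008   0.0061 -0.0021] [ 0.0004 -0.0002  0.0559]
65 [ 0.0134  0.0145 -0.0021] [ 0.0004 -0.0002  0.1115]
70 [ 0.018   0.0234 -0.0021] [ 0.0004 -0.0002  0.167 ]
75 [ 0.0218  0.0327 -0.0021] [ 0.0004 -0.0003  0.2226]
80 [ 0.0249  0.0422 -0.0021] [ 0.0004 -0.0003  0.2781]
85 [ 0.027   0.052  -0.0021] [ 4.000e-04 -3.000e-04  3.337e-01]
```

step_arm --targets '[{"travel": [0.008, 0.006, -0.002], "rotation": [0, 0, 0.055], "claw": 1}, {"travel": [0.013, 0.0145, -0.002], "rotation": [0, 0, 0.11], "claw": 1}, {"travel": [0.018, 0.023, -0.002], "rotation": [0, 0, 0.167], "claw": 1}, {"travel": [0.022, 0.033, -0.002], "rotation": [0, 0, 0.222], "claw": 1}, {"travel": [0.025, 0.042, -0.002], "rotation": [0, 0, 0.278], "claw": 1}, {"travel": [0.027, 0.052, -0.002], "rotation": [0, 0, 0.333], "claw": 1}, {"travel": [0.027, 0.052, -0.002], "rotation": [0, 0, 0.333], "claw": 1}]'

```text
clock: 4.33
tool_pos: [0.543, 0.162, 0.0768]
eef_rot: [3.119, 0.37, 0.0]
force: [0.4, -0.4, -0.3]
grip_width: 0.0005
grasp_force: 0.0
```

Run:
```python
from h import *
s=get_state();print(s["clock"],s["joints"].round(2),s["tool_pos"],s["force"],wredang()[0])
for a in(85,90,95,100,105,110,115):print(a,*cmd(fing(wing(2)-a,0),wing(2)-a))
```

```text
4.3333 [-1.03  0.54  0.82  2.   -0.53  0.83 -1.24] [0.5430059  0.16199907 0.07680137] [ 0.43203531 -0.38660672 -0.25752675] (np.float64(3.4), 178, np.float64(0.0227))
85 [ 0.0018 -0.0003 -0.001 ] [0.0003 0.     0.0019]
90 [ 0.0079  0.0076 -0.001 ] [ 0.0003 -0.      0.0574]
95 [ 0.0132  0.0161 -0.001 ] [ 0.0003 -0.      0.113 ]
100 [ 0.0179  0.025  -0.001 ] [ 0.0003 -0.      0.1685]
105 [ 0.0217  0.0343 -0.001 ] [ 0.0003 -0.      0.2241]
110 [ 0.0247  0.0439 -0.001 ] [ 3.000e-04 -1.000e-04  2.797e-01]
115 [ 0.0268  0.0537 -0.001 ] [ 3.000e-04 -1.000e-04  3.352e-01]
```

step_arm --targets '[{"travel": [0.008, 0.0075, -0.001], "rotation": [0, 0, 0.055], "claw": 1}, {"travel": [0.013, 0.016, -0.001], "rotation": [0, 0, 0.11], "claw": 1}, {"travel": [0.018, 0.025, -0.001], "rotation": [0, 0, 0.167], "claw": 1}, {"travel": [0.022, 0.034, -0.001], "rotation": [0, 0, 0.222], "claw": 1}, {"travel": [0.025, 0.044, -0.001], "rotation": [0, 0, 0.278], "claw": 1}, {"travel": [0.026, 0.052, -0.001], "rotation": [0, 0, 0.325], "claw": 1}, {"travel": [0.026, 0.052, -0.001], "rotation": [0, 0, 0.325], "claw": 1}]'

```text
clock: 4.97
tool_pos: [0.552, 0.1508, 0.0769]
eef_rot: [3.112, -0.427, -0.0]
force: [-0.1, 0.5, 0.1]
grip_width: 0.0006
grasp_force: 0.0
```

Run:
```python
from h import *
s=get_state();r,a=wredang();print(s["clock"],s["joints"].round(2),s["tool_pos"],s["force"],r)
print(*cmd(fing(wing(2)-114,0),wing(2)-114))
cv2.imwrite("pics/w5.png",a["img"])
```

```text
4.9667 [-1.08  0.6   0.95  1.99 -0.64  0.88 -1.63] [0.55198338 0.15083389 0.0769006 ] [-0.09861539  0.53134814  0.12917265] (np.float64(-27.4), 187, np.float64(0.0236))
[ 0.0014 -0.001  -0.0006] [ 0.0004  0.0002 -0.0004]
```

View pics/w5.png

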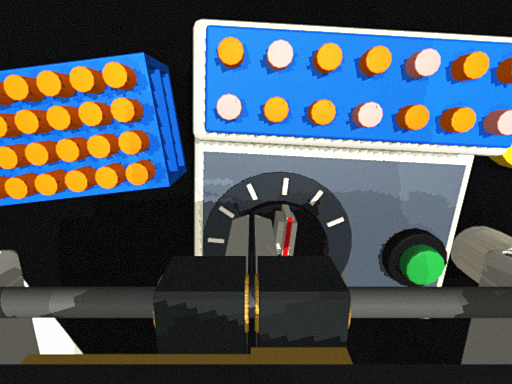

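The wing points at the tick at (285,187), with two ticks left clockwise of it at (317,198) and (336,222). That makes it stop 6. Backing off, rising, and going to the button.

step_arm --targets '[{"travel": [0, -0.04, 0], "rotation": [0, 0, 0], "claw": 1}, {"travel": [0, -0.04, -0.15], "rotation": [0, 0, 0], "claw": 1}, {"travel": [0, -0.04, -0.3], "rotation": [0, 0, 0], "claw": 1}, {"travel": [0, -0.04, -0.3], "rotation": [0, 0, 0], "claw": 1}]'

```text
clock: 5.35
tool_pos: [0.5576, 0.1615, 0.1574]
eef_rot: [-3.11, 0.422, -0.008]
force: [1.2, 0.5, 1.5]
grip_width: 0.0006
grasp_force: 0.0
```

Run:
```python
from h import *
s=get_state();print(s["clock"],s["tool_pos"],s["force"],wredang()[0])
for z in(.13,.08):print(cmd([.4904,.0433,z],wing(2)-114))
```

```text
5.35 [0.55762598 0.16148417 0.15736258] [1.23112435 0.49594201 1.49914138] (np.float64(-28.5), 108, np.float64(0.0193))
(array([-0.1293,  0.5283,  0.0974]), array([-0.0021, -0.002 , -0.0005]))
(array([-0.1299,  0.5289,  0.2974]), array([-0.0021, -0.002 , -0.0005]))
```

step_arm --targets '[{"travel": [-0.13, 0.528, 0.1], "rotation": [0, 0, 0], "claw": 1}, {"travel": [-0.13, 0.528, 0.1], "rotation": [0, 0, 0], "claw": 1}, {"travel": [-0.13, 0.528, 0.1], "rotation": [0, 0, 0], "claw": 1}, {"travel": [-0.13, 0.528, 0.1], "rotation": [0, 0, 0], "claw": 1}, {"travel": [-0.13, 0.528, 0.1], "rotation": [0, 0, 0], "claw": 1}, {"travel": [-0.13, 0.528, 0.1], "rotation": [0, 0, 0], "claw": 1}]'

```text
clock: 5.9
tool_pos: [0.4877, 0.0428, 0.1269]
eef_rot: [-3.112, 0.426, 0.001]
force: [0.8, 0.1, -1.0]
grip_width: 0.0005
grasp_force: 0.0
```

Run:
```python
from h import *
s=get_state();print(s["clock"],s["tool_pos"],s["force"],redang()[0],wredang()[0],wredang("scene")[0])
for z in(.13,.08):print(cmd([.4904,.0433,z],wing(2)-114))
a=capture("wrist")["img"];b=capture("top")["img"][170:290,150:310]
b=cv2.resize(b,(512,384));cv2.imwrite("pics/b.png",cv2.resize(np.hstack([a,b]),(800,300)))
```

```text
5.9 [0.48768372 0.04283041 0.12685272] [ 0.80096622  0.10352021 -1.0195258 ] (np.float64(-21.591054609954266), 13, np.float64(0.029476186207950183)) (np.float64(-28.0), 186, np.float64(0.0177)) (np.float64(-30.5), 16, np.float64(0.0165))
(array([ 0.0077, -0.0009, -0.0121]), array([ 0.0001, -0.0002, -0.0019]))
(array([ 0.0076, -0.0009,  0.1879]), array([ 0.0001, -0.0002, -0.0019]))
```

View pics/b.png

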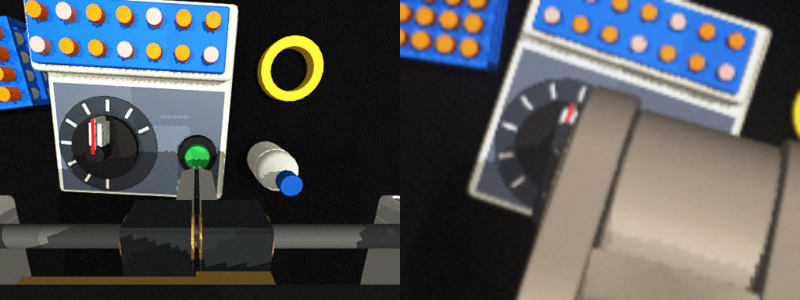

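Left (wrist): the wing points up the picture, red line at about (94,135), and the fingertips are above the green button at (197,155). Right (top): only the outer wing shows, at (571,112). I'll check the dial by line direction and by the ticks in the wrist image.

Run:
```python
from h import *
a=capture("wrist");h=cv2.cvtColor(a["img"],cv2.COLOR_BGR2HSV)
m=cv2.inRange(h,(0,150,100),(6,255,255))|cv2.inRange(h,(174,150,100),(180,255,255))
w=np.array([onz(a,q,.095)[:2] for q in cv2.findNonZero(m)[:,0].astype(float)]);w=w[np.linalg.norm(w-C,axis=1)<.045]
v=np.linalg.svd(w-w.mean(0))[2][0];print("dir",np.degrees(np.arctan2(v[1],v[0])),w.mean(0),np.ptp((w-w.mean(0))@v))
m=cv2.inRange(h,(0,0,130),(180,60,255));k,l,st,ce=cv2.connectedComponentsWithStats(m)
P=[]
for i in range(1,k):
    q=onz(a,ce[i],.058)[:2]
    if .041<np.linalg.norm(q-C)<.051 and 8<st[i][4]<150: P.append(q)
P=np.array(P);x=np.linalg.lstsq(np.c_[2*P,np.ones(len(P))],(P**2).sum(1),rcond=None)[0];print("centre by wrist",x[:2],C,len(P),np.sort(np.degrees(np.arctan2(*(P-x[:2]).T[::-1]))).round(1))
d=w.mean(0)-x[:2];print("wing",np.degrees(np.arctan2(d[1],d[0])))
g=cv2.inRange(h,(50,100,50),(75,255,255));p=cv2.findNonZero(g)[:,0].astype(float);print("green",onz(a,p.mean(0),.073),onz(a,p.max(0),.073),onz(a,p.min(0),.073))
```

```text
dir 158.82649027788614 [0.54270757 0.13049245] 0.0347490860130916
centre by wrist [0.52483415 0.13770208] [0.52617719 0.13908207] 9 [-81.  -51.3 -21.5   8.4  38.3  68.4  98.8 129.1 159.3]
wing -21.967746827705753
green [0.49058088 0.04088725 0.073     ] [0.47281624 0.03126799 0.073     ] [0.50753302 0.05060447 0.073     ]
```

The wing is at -21.9° with tick 6 at -21.5°, so four clicks are confirmed. Next, the button press.

step_arm --targets '[{"travel": [0.008, 0, 0.1], "rotation": [0, 0, 0], "claw": 1}, {"travel": [0.008, 0, 0.19], "rotation": [0, 0, 0], "claw": 1}, {"travel": [0.008, 0, 0.205], "rotation": [0, 0, 0], "claw": 1}, {"travel": [0.008, 0, 0.215], "rotation": [0, 0, 0], "claw": 1}, {"travel": [0.008, 0, 0.215], "rotation": [0, 0, 0], "claw": 1}]'

```text
clock: 6.62
tool_pos: [0.4895, 0.0418, 0.0735]
eef_rot: [3.112, -0.429, -0.001]
force: [-2.5, 1.4, 4.0]
grip_width: 0.0001
grasp_force: 1.8
```

step_arm --targets '[{"travel": [0, 0, 0.006], "rotation": [0, 0, 0], "claw": 1}, {"travel": [0, 0, 0.01], "rotation": [0, 0, 0], "claw": 1}, {"travel": [0, 0, 0.01], "rotation": [0, 0, 0], "claw": 1}]'

```text
clock: 6.87
tool_pos: [0.49, 0.0418, 0.0713]
eef_rot: [-3.112, 0.429, -0.001]
force: [-3.3, -1.5, 6.1]
grip_width: 0.0002
grasp_force: 3.1
```

step_arm --targets '[{"travel": [0, 0, 0.006], "rotation": [0, 0, 0], "claw": 1}, {"travel": [0, 0, 0.01], "rotation": [0, 0, 0], "claw": 1}, {"travel": [0, 0, 0.01], "rotation": [0, 0, 0], "claw": 1}]'

```text
clock: 7.12
tool_pos: [0.4904, 0.0418, 0.0702]
eef_rot: [-3.11, 0.429, -0.001]
force: [-17.0, -0.0, 57.8]
grip_width: 0.0005
grasp_force: 28.7
```

step_arm --targets '[{"travel": [0, 0, -0.06], "rotation": [0, 0, 0], "claw": 1}, {"travel": [0, 0, -0.2], "rotation": [0, 0, 0], "claw": 1}, {"travel": [0, 0, -0.35], "rotation": [0, 0, 0], "claw": 1}, {"travel": [0, 0, -0.4], "rotation": [0, 0, 0], "claw": 1}, {"travel": [0, 0, -0.4], "rotation": [0, 0, 0], "claw": 1}, {"travel": [0, 0, -0.4], "rotation": [0, 0, 0], "claw": 1}]'

```text
clock: 7.62
tool_pos: [0.4902, 0.0427, 0.1688]
eef_rot: [-3.111, 0.427, -0.002]
force: [-1.2, -0.0, -1.5]
grip_width: 0.0003
grasp_force: 0.0
```

Run:
```python
from h import *
s=get_state();b=capture("scene");print(s["clock"],s["tool_pos"],s["force"])
h=cv2.cvtColor(b["img"],cv2.COLOR_BGR2HSV)[155:190,270:310]
p=cv2.findNonZero(cv2.inRange(h,(50,100,40),(75,255,255)))[:,0];print("green scene",p.mean(0)+[270,155],len(p))
a=capture("wrist");h=cv2.cvtColor(a["img"],cv2.COLOR_BGR2HSV)
m=cv2.inRange(h,(0,150,100),(6,255,255))|cv2.inRange(h,(174,150,100),(180,255,255))
w=np.array([onz(a,q,.095)[:2] for q in cv2.findNonZero(m)[:,0].astype(float)]);w=w[np.linalg.norm(w-C,axis=1)<.045]
v=np.linalg.svd(w-w.mean(0))[2][0];print("dir",np.degrees(np.arctan2(v[1],v[0])))
print(job_done())
```

```text
7.6167 [0.49022652 0.04270373 0.16883836] [-1.17602307 -0.00317968 -1.51778516]
green scene [288.76842105 173.62105263] 95
dir 158.42569696676892
the job is handed in; nothing more can be done
None
```

I pushed the dial four clicks clockwise, from stop 2 to stop 6 (confirmed against the scale ticks), then pressed the green button to its stop, let it spring back and handed the job in at 7.6 s with the arm clear; the rack, bottle and tape roll were not approached.

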